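# Take the blow-off nozzle out of the bench air coupling and park it

### The arm

A 6-joint arm with a two-finger parallel gripper is mounted at the origin on the work surface. World frame = base frame: x ahead of the robot, y to its left, z up, the work surface at z = 0. Lengths are in mm, angles in rad, forces in N, time in s.
With the tool pointing down it reaches from about 250 to 775 mm from the base axis. Payload 8.9 kg.
Tool frame: the origin (TCP) lies on the mounting face of the last link; the fingertips stand 173 mm ahead of it and the grasp point (between the pads) lies 155 mm ahead of it; y points along the fingers, x is the direction in which the jaws open and shut, and the axes are right-handed (so a half turn about y gives the same grasp; the last joint's range is limited). The gripper opens to 85 mm and grips with 20 to 120 N. Pads are 22 mm wide; open, the fingers measure 114 mm over their backs; the gripper's body (76 mm by 85 mm) begins 54 mm behind the grasp point. The pads swing forward as they close: fully open they stand 13 mm farther back than shut.
Start: joints at [-1.46, 0.291, -0.153, 1.127, 0, 1.431], TCP at [129.787, -508.704, 404.705] pointing down, gripper open.
Joint ranges: [-2.52, 2.52], [-0.91, 1.74], [-1.3, 1.37], [-1.96, 2.02], [-1.52, 1.47], [-3.14, 3.14]. Speed limits (rad/s): [2.22, 2.22, 2.79, 3.14, 3.14, 3.14].

### API

Orientations are given as a unit quaternion [x, y, z, w].
In Python, from plant import sensors, vision, workorder gives the robot as it stands. The module is installed in compiled form; this text tells all that it offers.
- The arm moves only by the tool servo_tool, never from a script. Its argument "moves" is a list that holds one entry, the list of rows, each a list of 4 numbers: the shift along the tool's x, y, z in mm, then the turn about the tool's y in rad. A call has 1 to 20 rows; each row shifts and turns the pose as measured when the row begins, along the tool's axes as they then stand; what a row does not reach is not made up. A row lasts 1/12 s, in which the tool goes at most 41.7 mm and 7.16 degrees, less where a joint would pass 70% of its speed; a pose out of reach is approached as far as the arm can. A call with a gripper value outside its range is refused whole. "claw" is the opening, from 0 (shut) to 1 (fully open), set as the call begins (left out, the last holds). The fingers move at their own pace and stop on an object; the grip force is fixed at half the most. Time passes only in rows, so rows that do not move let the fingers close. It gives the time, the measured TCP pose, the force and the opening at its end, in the units of the state.
- sensors.get_obs(): the state, without advancing time (a new reading comes with each control period).
- vision.read_camera(name): name is "scene" or "top" or "wrist"; returns the picture (384x512x3 uint8, red, green, blue); there is no depth.
- vision.calibration(name): a dict with "fovy" (degrees; the focal length in pixels is half the picture's height over the tangent of half this angle, whatever the lens; pixels are square), "cx", "cy" (the principal point, pixels), "R" (3x3) and "t" (3): a world point X has camera coordinates R X + t; the wrist camera has in their place "mount" (4x4, takes a point from camera to tool coordinates, whose origin is the TCP and whose axes are the tool frame's). Camera axes: x right, y down, z forward; pixel columns grow to the right and rows downward; lengths in mm; the calibration is good to about 2 mm. A picture is of the moment at which its call begins: read the wrist's pose just before it. calibration takes no time and is no camera call.
- workorder.hand_in(): hands the job in, once; it reports no verdict.
The state is a dict: "time": time; "joints": joint angles; "joint_vel": joint speeds; "joint_torque": joint torques, N m; "position": TCP position; "tcp_rot": TCP orientation; "force": force on the tool from outside, world axes, zero at the start; "ft_torque": the same for the moment, N m; "grip_width": finger opening in mm.
Only numpy, scipy, OpenCV 4.12 (cv2) and the standard library are available. Lean on these libraries where they do the work, as an engineer would, in place of code of your own. Each camera call takes 0.05 s, during which the arm holds its last target. There are 200 camera calls.

### The job

Take the brass blow-off nozzle out of the quick coupling on the bench air outlet and stand it, pushed fully home, in a free tube of the nozzle rack. The sleeve is locked: bearing down on it only lightly, turn it clockwise until its notch drops over the red lock pin, push the sleeve down until the nozzle springs up, let go, then draw the nozzle straight out so that the sleeve snaps forward again. Never force the lock pin or wrench the nozzle, and leave the spare nozzles and everything else on the bench where they are.

Things in the scene. Friction and masses are not known exactly. Their poses are not given: they have to be found in the camera images.
- air_unit: Bench air outlet, fixed: 110 x 220 mm steel base plate, aluminium manifold (62 mm wide, flat top 48 mm above the bench), quick coupling upright on it. Origin at bench height under the coupling; z up, +y along the manifold to a regulator 115 mm away (44 mm square, 112 mm high), +x towards the side with the red index line, side ports and gauge face.
- socket_mouth (a point): Centre of the coupling's mouth, on its upright axis, 98.5 mm above the bench; z up. The barrel inside the sleeve is a brass tube of 19 mm outer diameter that ends here, bore 13.8 mm. The nozzle's plug stem is in it.
- sleeve_grip (a point): Where to grip the coupling's sleeve: on its axis, 6 mm below its upper and 22 mm above its lower rim with the sleeve forward (fixed to the outlet: it does not move or turn with the sleeve). Knurled steel, diameter 28, height 28 mm. The nozzle's head, narrower than the sleeve, reaches 27 mm above this point, 33 mm once sprung up (40 mm over fingers that hold the sleeve down): they straddle it.
- sleeve_rim (a point): Centre of the sleeve's lower rim, sleeve forward, 22 mm above the manifold (fixed to the outlet). A 5.5 mm wide, 6 mm deep notch in the rim, under a red dot on the sleeve's upper edge, must stand over the pin before the sleeve can go down. It starts 20 to 80 degrees anticlockwise of the pin, seen from above; the angle is not measured. Friction of turning 0.03 N m.
- sleeve (a joint): Sleeve retraction (down, towards the manifold) in m: 0 forward, 0.007 fully back. Spring: 3 N at 0, 6.5 N at 0.007. Locked, the rim stops hard on the pin at 0.001; notch over the pin, it goes to 0.007. Past about 0.006 the nozzle is freed and springs up 5.5 mm; let go, the sleeve stays at about 0.005 on the nozzle's nose until the nozzle is drawn out, then snaps to 0.
- lock_pin: Red lock pin, 3.5 mm wide, on the barrel just under the sleeve's rim, on the outlet's +x side in line with the index line (body origin and axes are those of the outlet). The sleeve drops within about 4 degrees either side; there is no stop: turned on past it locks again. Pressing beyond the spring, or twisting once dropped, loads the pin: over 40 N forces it.
- nozzle_grip (a point): Centre of the brass nozzle's collar, on its axis, z up to the jet. Collar 22 mm diameter, 12 mm high; above it a 6 mm jet cone; below it a plug stem 24 mm long, 12 mm diameter, grooved, nose chamfered to 10 mm. 42 mm high, about 70 g. This point is 8.5 mm above the socket mouth locked in, 14 mm sprung up; the stem is out after 24 mm of lift from locked. Drawing out takes about 5 N.
- nozzle_rack: Nozzle rack, fixed on the bench: white base 56 x 184 x 12 mm with four upright aluminium tubes along its y at -66, -22, 22 and 66 mm, rims 40 mm above the bench, 19.6 mm outer diameter, 15 mm hole, 28 mm deep. Origin under its centre, long side along its y. The tubes at -66 and 22 mm hold spare nozzles.
- free_hole_a (a point): Centre of the mouth of the free tube at y = -22 mm of the rack, 40 mm above the bench; z up, axes as the rack's. A nozzle fully home rests with its collar on the tube's rim, its collar's centre 6 mm above this point. Fingers can close along the rack's x, reaching down beside the tube.
- free_hole_b (a point): Centre of the mouth of the free tube at y = 66 mm of the rack, 40 mm above the bench; z up, axes as the rack's; same size as the other. Either will do.
- spare_1_grip (a point): Collar centre of the spare nozzle with the blue collar, in the rack; same shape as the brass one. To be left alone.
- spare_2_grip (a point): Collar centre of the spare nozzle with the dark steel collar, in the rack; same shape. To be left alone.
- cup_a: Clear plastic cup, 88 mm wide, 150 mm high; origin under its centre. Bystander.
- cup_b: Bluish plastic cup, 88 mm wide, 150 mm high; origin under its centre. Bystander.
- dish: Glass dish, 68 mm wide, 24 mm high, with a lens in it; origin under its centre. Bystander.
- mould: Green glass lens mould, 58 mm wide, 14 mm high; origin under its centre. Bystander.
- rinse_bottle: White bottle with red cap, 64 mm wide, 150 mm high; origin under its centre. Bystander.
- screwdriver: Yellow screwdriver, 170 mm long, lying on the bench. Bystander.
Things that resemble listed ones, but are neither listed nor needed, are in the scene too. What is shaped like the nozzle_rack but pink is not meant.

How it is judged (in metres and radians):
On the way, in this order (a step that is already met when the one before it is completed fails the run):
1. the sleeve is pushed fully back and the nozzle has sprung up in the coupling (value of joint sleeve above 0.0045 m and z of nozzle_grip in the frame of socket_mouth between 0.012 and 0.022 m and horizontal distance between nozzle_grip and socket_mouth below 0.006 m), for 0.1 s.
2. the nozzle is drawn clear of the coupling and the sleeve has snapped forward (value of joint sleeve below 0.0015 m and z of nozzle_grip in the frame of socket_mouth above 0.034 m), for 0.1 s.
At the end, for the whole second after the job is handed in: The brass nozzle stands upright (within 7 degrees) and at rest in either free tube of the rack, its collar's centre within 4 mm of the tube's axis and no more than 2 mm above its fully home height; the coupling's sleeve is forward (within 1.5 mm) (((horizontal distance between nozzle_grip and free_hole_a below 0.004 m and z of nozzle_grip in the frame of free_hole_a below 0.008 m) or (horizontal distance between nozzle_grip and free_hole_b below 0.004 m and z of nozzle_grip in the frame of free_hole_b below 0.008 m)) and angle between nozzle_grip's own z axis and vertical below 0.12 rad and value of joint sleeve below 0.0015 m and linear speed of nozzle below 0.02 m/s); the robot touches nothing.
It fails at once if the lock pin is forced (more than 40 N on it) (contact force between lock_pin and anything else above 40 N).
It fails at once if the nozzle is wrenched in the coupling (more than 40 N between them) (contact force between nozzle and air_unit above 40 N).
It fails at once if the nozzle is rammed into the rack (more than 40 N between them) (contact force between nozzle and nozzle_rack above 40 N).
It fails at once if a spare nozzle is displaced by more than 8 mm (distance of any of spare_1_grip, spare_2_grip from where it was at the start of the episode above 0.008 m).
It fails at once if another thing on the bench is moved by more than 25 mm (distance of any of cup_a, cup_b, dish, mould, rinse_bottle, screwdriver from where it was at the start of the episode above 0.025 m).
It also fails if it takes over 72 s, if anything falls off the work surface, if the arm or the gripper's body presses on something with over 40 N, if the wrist force passes 120 N, or if a joint passes its speed limit or range.

## Working session

There is one attempt and no reset: what is moved stays moved. The work goes in short steps, Python scripts to look and compute and a tool call to move; the robot and the scene stay as the last step left them, time stands still between calls to the robot, and variables do not carry over. Pictures are saved under pics/ and viewed, about 8 in all and at most 12, crops included, and the job is handed in when it is done.

Besides the shell and the picture viewer there is one more tool, called after ">>>" as name(argument=value, ...), one argument or row to a line, values as JSON. servo_tool: Moves the arm, as the interface text tells. Its arguments: {"type":"object","properties":{"moves":{"type":"array"},"claw":{"type":"number"}},"required":["moves"]}

```bash
mkdir -p pics
cat > h.py <<'E'
import numpy as np, cv2
from scipy.spatial.transform import Rotation as Rn
from plant import sensors, vision, workorder
def K(c): 
    f=192/np.tan(np.radians(c["fovy"])/2); return f,c["cx"],c["cy"]
def cam(name):
    c=vision.calibration(name)
    if "mount" in c:
        o=sensors.get_obs(); T=np.eye(4); T[:3,:3]=Rn.from_quat(o["tcp_rot"]).as_matrix(); T[:3,3]=o["position"]
        M=T@np.array(c["mount"]); R=M[:3,:3].T; t=-R@M[:3,3]
    else: R,t=np.array(c["R"]),np.array(c["t"])
    return (*K(c),R,t)
def shot(name,fn):
    C=cam(name); im=vision.read_camera(name); cv2.imwrite(fn,im[:,:,::-1]); return im,C
def ray(C,u,v,z):
    f,cx,cy,R,t=C; d=R.T@np.array([(u-cx)/f,(v-cy)/f,1]); o=-R.T@t; return o+d*(z-o[2])/d[2]
def proj(C,X):
    f,cx,cy,R,t=C; p=R@np.array(X)+t; return np.array([f*p[0]/p[2]+cx,f*p[1]/p[2]+cy])
E
python3 - <<'E'
from h import *
a,_=shot("scene","pics/s.png"); b,_=shot("top","pics/t.png"); c,_=shot("wrist","pics/w.png")
for n in("scene","top","wrist"): print(n,vision.calibration(n))
print(sensors.get_obs())
E
```

```text
scene {'fovy': 50.435427253919755, 'cx': 256.2242432981819, 'cy': 186.9636104465323, 'R': array([[ 0.18756121,  0.98223532, -0.0058801 ],
       [ 0.82649454, -0.16105116, -0.5394157 ],
       [-0.53078015,  0.09631359, -0.84201908]]), 't': array([-109.34154885, -405.56567292, 1577.99870007])}
top {'fovy': 49.34062523154113, 'cx': 251.5819653160372, 'cy': 186.58753493129186, 'R': array([[ 0.00745577, -0.99983961,  0.01628408],
       [-0.99387354, -0.00920509, -0.11013926],
       [ 0.11027149, -0.01536314, -0.99378276]]), 't': array([  -2.37000503,  552.24239575, 1228.21579691])}
wrist {'fovy': 66.6304029187575, 'cx': 256.84475351108864, 'cy': 189.95228974039463, 'mount': array([[ 9.99999609e-01, -3.61982950e-04, -8.06474770e-04,
         3.43335799e-01],
       [ 6.82723075e-04, -2.63273183e-01,  9.64721081e-01,
         3.02304609e+01],
       [-5.61535763e-04, -9.64721255e-01, -2.63272833e-01,
         6.78251413e+01],
       [ 0.00000000e+00,  0.00000000e+00,  0.00000000e+00,
         1.00000000e+00]])}
{'time': 0.15, 'joints': array([-1.46032228e+00,  2.91136126e-01, -1.53934781e-01,  1.12669808e+00,
       -8.50406553e-06,  1.43150900e+00]), 'joint_vel': array([ 5.49458060e-04, -4.09983456e-05,  3.27377627e-03, -1.45641153e-04,
       -3.54486381e-04, -1.29257616e-03]), 'joint_torque': array([ 1.20394918e-03, -5.37367880e+01,  3.31522787e+01,  1.14061157e-02,
       -7.27130646e-05,  5.38298579e-06]), 'position': array([ 129.75717377, -508.55074261,  404.27859331]), 'tcp_rot': array([-0.55813983,  0.43406983, -0.43358625,  0.55862892]), 'force': array([-0.37394804, -0.08504368, -0.91812944]), 'ft_torque': array([0.03457785, 0.02319666, 0.04010281]), 'grip_width': 85.28294594913554}
```

View pics/s.png

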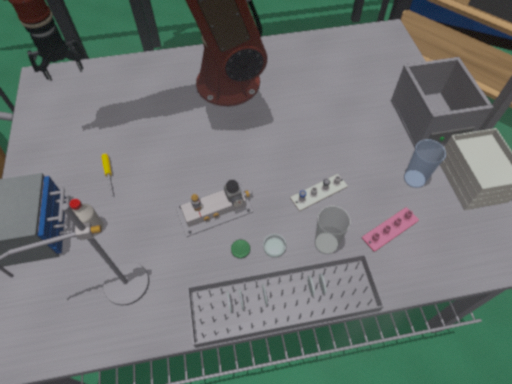

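View pics/t.png

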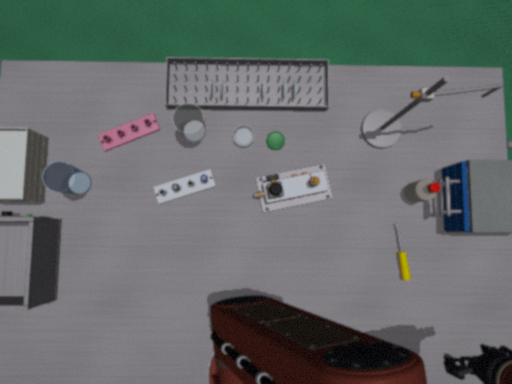

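Scene: air unit at about (215,207), with a brass nozzle on the coupling at (196,200) and the dark regulator at (232,187). The white rack is at (319,191), and the pink look-alike rack at (390,230) is not meant. Top: coupling (313,182), regulator (273,188), white rack (185,186), pink rack (129,131). Next, one close crop of both.

Run:
```python
from h import *
s=cv2.imread("pics/s.png");t=cv2.imread("pics/t.png")
r=lambda a:cv2.resize(a,(400,300),interpolation=cv2.INTER_CUBIC)
A=r(t[155:215,250:330]);B=r(t[155:215,145:225]);C=r(s[175:235,175:255]);D=r(s[165:225,280:360])
cv2.imwrite("pics/c1.png",np.vstack([np.hstack([A,B]),np.hstack([C,D])]))
T=cam("top");S=cam("scene")
for n,u,v,z in [("noz",313,182,115),("reg",273,188,112),("rack",185,186,40)]: print(n,ray(T,u,v,z))
for n,u,v,z in [("noz",196,200,115),("reg",232,187,112),("rack",319,191,20)]: print(n,ray(S,u,v,z))
```

```text
noz [ 557.47993075 -169.45302991  115.        ]
reg [539.75879957 -56.85412429 112.        ]
rack [551.11531686 200.91413473  40.        ]
noz [ 576.98657662 -172.36976703  115.        ]
reg [551.27463174 -64.95149299 112.        ]
rack [559.27301199 205.9493718   20.        ]
```

View pics/c1.png

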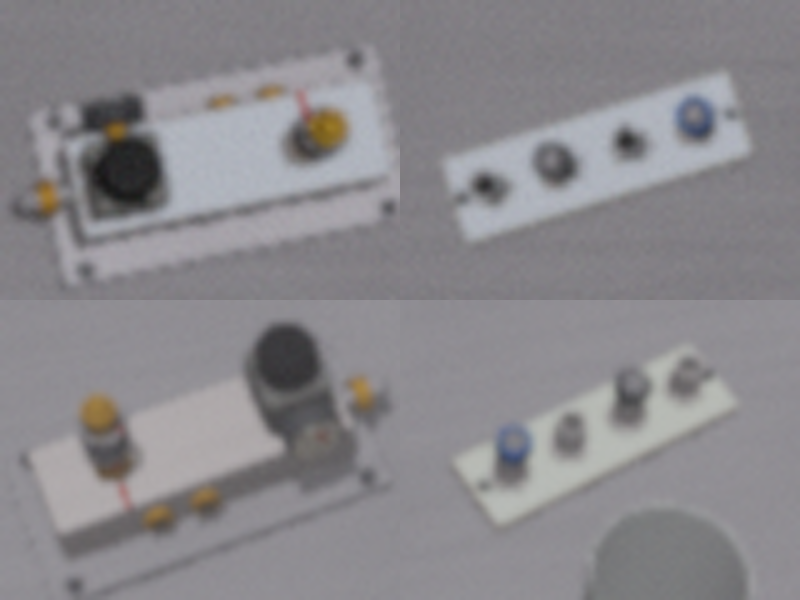

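The crop shows the brass nozzle in the coupling, with the red index line on the +x side and the gauge at the regulator. In the white rack, from the −y end: blue spare, free, dark spare, free. Chosen: that nozzle and free tube a (next to the blue spare).

Run:
```python
from h import *
from scipy.optimize import least_squares as ls
T=cam("top");S=cam("scene")
tp=lambda x,y:(250+x/5,155+y/5); tr=lambda x,y:(145+(x-400)/5,155+y/5)
print("noz@115",ray(T,*tp(327,128),115), ray(S,175+100/5,175+112/5,115))
print("index",ray(T,*tp(301,95),48),ray(T,*tp(307,115),48)); 
c=[ray(T,*tp(*p),3) for p in[(355,60),(388,208),(85,270),(55,120)]]
print("plate",np.round(c,1),np.mean(c,0)); 
P=[ray(T,*tr(*p),z) for p,z in[((695,117),55),((628,142),40),((554,162),55),((487,187),40)]]; print("rack",np.round(P,1))
P=[ray(S,280+(x-400)/5,165+(y-300)/5,z) for x,y,z in[(513,442,52),(570,428,40),(631,385,52),(685,373,40)]]; print("rackS",np.round(P,1))
o=sensors.get_obs(); print(Rn.from_quat(o["tcp_rot"]).as_matrix().round(3))
```

```text
noz@115 [ 561.52073854 -176.27156672  115.        ] [ 567.8314359  -174.22963295  115.        ]
index [ 589.74132703 -172.25519741   48.        ] [ 577.72958169 -175.74669921   48.        ]
plate [[ 618.4 -213.1    3. ]
 [ 526.5 -232.5    3. ]
 [ 486.7  -45.9    3. ]
 [ 579.1  -27.1    3. ]] [ 552.67517616 -129.62584264    3.        ]
rack [[572.6 143.3  55. ]
 [559.1 184.4  40. ]
 [545.1 225.7  55. ]
 [531.3 267.5  40. ]]
rackS [[576.7 145.4  52. ]
 [566.5 185.4  40. ]
 [550.3 227.4  52. ]
 [540.8 267.1  40. ]]
[[ 0.247 -0.     0.969]
 [-0.969  0.001  0.247]
 [-0.001 -1.     0.   ]]
```

>>> servo_tool(
  moves=[
    [[-15, 5, 36, 0], [-15, 5, 36, 0], [-15, 5, 36, 0], [-15, 5, 36, 0], [-15, 5, 36, 0], [-15, 5, 36, 0], [-15, 5, 36, 0], [-15, 5, 36, 0], [-15, 5, 36, 0], [-15, 5, 36, 0], [-15, 5, 36, 0], [-15, 5, 36, 0], [-15, 5, 36, 0], [-15, 5, 30, 0], [0, 0, 0, 0]],
  ],
)

```text
time: 1.4
position: [578.3, -168.3, 326.9]
tcp_rot: [0.557, -0.437, 0.436, -0.556]
force: [-1.1, 1.0, 0.3]
grip_width: 85.3
```

Run:
```python
from h import *
im,C=shot("wrist","pics/w1.png")
cv2.imwrite("pics/w1b.png",cv2.resize(im[:,:,::-1],(768,576),interpolation=cv2.INTER_CUBIC))
print(sensors.get_obs()["position"],proj(C,[564.5,-175,115]))
np.savez("C1.npz",*C)
```

```text
[ 576.9073163  -169.54053817  327.11550939] [261.49575784 237.05396761]
```

View pics/w1b.png

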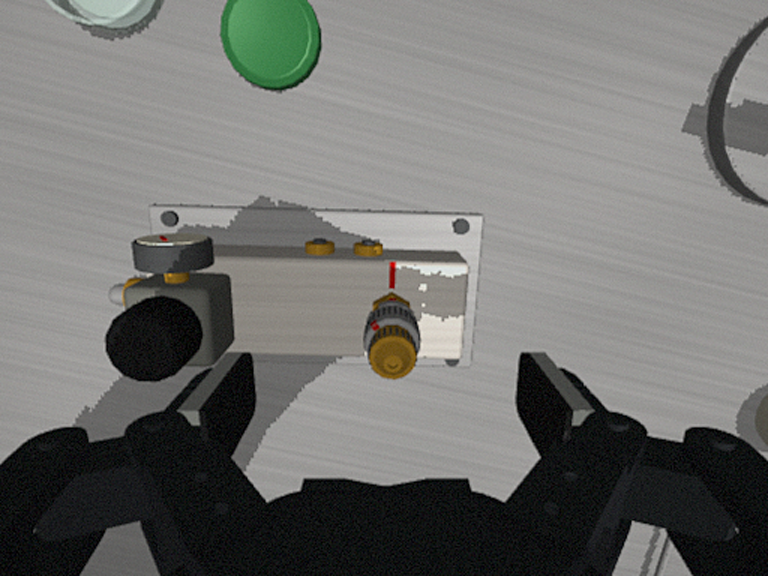

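The wrist view shows the coupling at (393,345) with the jet tip at (393,364). The red index line is at (392,275), and the sleeve's red dot at (375,325) is anticlockwise of it. I'll crop closer for the angle.

Run:
```python
from h import *
im=cv2.imread("pics/w1.png"); x0,y0=226,166
c=im[y0:y0+90,x0:x0+72]; cv2.imwrite("pics/w1c.png",cv2.resize(c,None,fx=6.6,fy=6.6,interpolation=cv2.INTER_CUBIC))
b,g,r=[im[:,:,i].astype(int) for i in range(3)]; m=((r>110)&(g<r*.45)&(b<r*.45)).astype(np.uint8)
n,l,s,ce=cv2.connectedComponentsWithStats(m); print([(s[i].tolist(),ce[i].round(1).tolist()) for i in range(1,n) if s[i][4]>2])
```

```text
[([108, 159, 3, 2, 5], [109.2, 159.4]), ([260, 175, 4, 17, 53], [261.1, 182.8]), ([248, 216, 5, 4, 14], [250.2, 217.6])]
```

View pics/w1c.png

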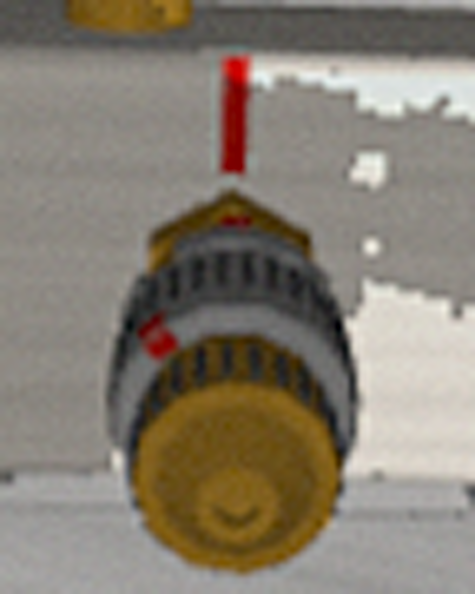

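Run:
```python
from h import *
d=np.load("C1.npz"); C=[d[k] for k in d.files]
A=ray(C,261.8,238.1,113); print("axis",A)
D=ray(C,250.2,217.6,97.5)-A; print("dot",D,np.hypot(*D[:2]),np.degrees(np.arctan2(D[1],D[0])))
for v in (177,191): 
  L=ray(C,261.1 if v<185 else 261.3,v,48)-A; print("line",L,np.degrees(np.arctan2(L[1],L[0])))
o=sensors.get_obs();R=Rn.from_quat(o["tcp_rot"]).as_matrix();print(R.round(3)); p=A.copy();p[2]=92
print("move to grip:",R.T@(p-(o["position"]+155*R[:,1])))
```

```text
axis [ 562.9198117  -175.63875336  113.        ]
dot [  6.80095073  10.13404892 -15.5       ] 12.204584317740968 56.13447516982267
line [ 27.20426291   6.40734285 -65.        ] 13.253171272076978
line [ 14.95219013   3.16705193 -65.        ] 11.95917264819806
[[ 0.239 -0.003  0.971]
 [-0.971 -0.001  0.239]
 [ 0.    -1.    -0.003]]
move to grip: [  2.57449324  80.1598411  -14.33047068]
```

>>> servo_tool(
  moves=[
    [[2.5, 0, -14.3, 0], [0, 20, 0, 0], [0, 20, 0, 0], [0, 0, 0, 0]],
  ],
  claw=1,
)

```text
time: 1.78
position: [562.1, -176.1, 286.2]
tcp_rot: [0.558, -0.436, 0.435, -0.556]
force: [-1.7, 0.3, 0.3]
grip_width: 85.6
```

Run:
```python
from h import *
im,C=shot("wrist","pics/w2.png"); np.savez("C2.npz",*C)
a=proj(C,[562.9,-175.6,113]).astype(int); print(a,sensors.get_obs()["position"])
x0,y0=a[0]-55,a[1]-65; print(x0,y0)
cv2.imwrite("pics/w2c.png",cv2.resize(im[y0:y0+100,x0:x0+110,::-1],None,fx=6,fy=6,interpolation=cv2.INTER_CUBIC))
```

```text
[255 239] [ 562.57666597 -176.37039797  287.81972049]
200 174
```

View pics/w2c.png

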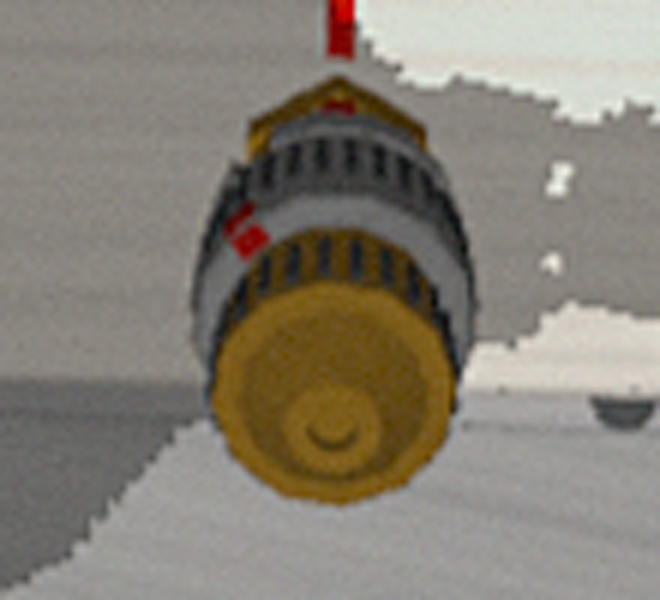

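Close view: collar disc centre at crop (335,391), red dot at (247,240), pin just visible at (338,105), index line at (340,30).

Run:
```python
from h import *
d=np.load("C2.npz"); C=[d[k] for k in d.files]
A=ray(C,200+335/6,174+391/6,113); print("axis",A)
for x,y,z in[(249,240,98),(240,210,97),(338,105,71)]:
  D=ray(C,200+x/6,174+y/6,z)-A; print(D,np.hypot(*D[:2]),np.degrees(np.arctan2(D[1],D[0])))
o=sensors.get_obs();R=Rn.from_quat(o["tcp_rot"]).as_matrix();print(o["position"],o["force"]); p=A.copy();p[2]=92
print("move to grip:",R.T@(p-(o["position"]+155*R[:,1])))
```

```text
axis [ 563.0639045  -175.70242822  113.        ]
[  6.45450714  10.09678993 -15.        ] 11.98356496342675 57.4107119035504
[  8.84632786  11.58789942 -16.        ] 14.578646360290229 52.64149397779425
[ 14.07796707   3.26207492 -42.        ] 14.450961545097307 13.046050138970566
[ 562.57666597 -176.37039797  287.81972049] [-0.48131473 -0.20727611  0.47028797]
move to grip: [-0.89665295 40.81577699  1.19331918]
```

>>> servo_tool(
  moves=[
    [[-0.7, 14, 0.9, 0], [0, 14, 0, 0], [0, 12.5, 0, 0], [0, 0, 0, 0]],
  ],
)

```text
time: 2.17
position: [563.2, -178.4, 251.2]
tcp_rot: [0.557, -0.435, 0.438, -0.555]
force: [-0.6, 0.4, -0.1]
grip_width: 85.5
```

>>> servo_tool(
  moves=[
    [[0, 0, 0, 0], [0, 0, 0, 0], [0, 0, 0, 0], [0, 0, 0, 0], [0, 0, 0, 0], [0, 0, 0, 0], [0, 0, 0, 0], [0, 0, 0, 0]],
  ],
  claw=0,
)

```text
time: 2.83
position: [562.4, -176.0, 257.5]
tcp_rot: [-0.555, 0.436, -0.437, 0.558]
force: [0.8, 0.4, -5.3]
grip_width: 25.7
```

Run:
```python
from h import *
for i in range(3):
  o=sensors.get_obs(); print(o["time"],o["position"],o["force"],o["ft_torque"],o["grip_width"],o["joint_vel"].round(3))
  vision.read_camera("top")
im,C=shot("wrist","pics/w3.png")
cv2.imwrite("pics/w3c.png",cv2.resize(im[150:384,140:380,::-1],None,fx=2.5,fy=2.5,interpolation=cv2.INTER_CUBIC))
```

```text
2.8333 [ 562.43454654 -176.00254496  257.45831554] [ 0.81020591  0.40292093 -5.32974554] [-0.21349122 -0.16727405 -0.10899204] 25.665780466679287 [ 0.002 -0.003 -0.001  0.001 -0.     0.001]
2.8833 [ 562.46346338 -176.02936912  257.3594083 ] [-0.39150588  0.94431714  0.18010098] [-0.11789207  0.18162286 -0.04156648] 25.794202233712177 [-0.002  0.     0.001 -0.003  0.002 -0.001]
2.9333 [ 562.46515699 -176.07177268  257.32238923] [-1.68475514  0.6104144   0.98297164] [-0.11609026  0.25483698 -0.0240718 ] 25.669249416511136 [-0.    -0.001 -0.001  0.003  0.001 -0.   ]
```

View pics/w3c.png

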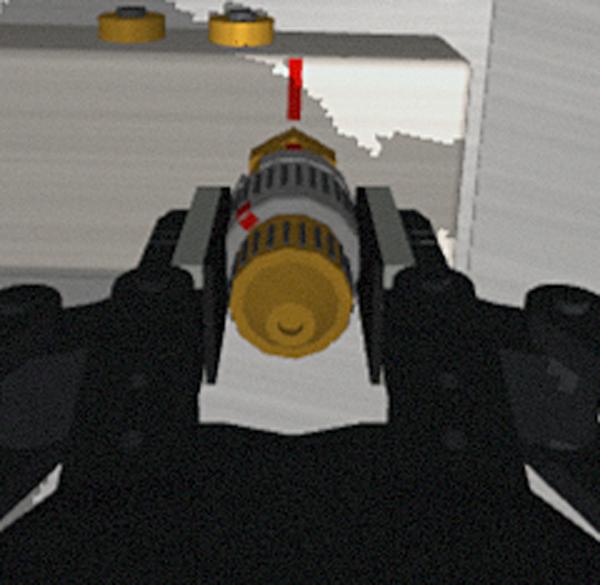

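The tool sits about 10 mm too high, with pads on the sleeve's upper part (pad edges at (200,230) and (385,230)). I'll re-grip lower.

>>> servo_tool(
  moves=[
    [[0, 0, 0, 0], [0, 0, 0, 0], [0, 0, 0, 0], [0, 0, 0, 0]],
  ],
  claw=0.6,
)

```text
time: 3.37
position: [563.0, -176.5, 257.5]
tcp_rot: [-0.554, 0.436, -0.437, 0.558]
force: [0.5, 0.2, 0.4]
grip_width: 51.4
```

>>> servo_tool(
  moves=[
    [[0, 5, 0, 0], [0, 4, 0, 0], [0, 2, 0, 0], [0, 0, 0, 0]],
  ],
)

```text
time: 3.7
position: [563.3, -176.7, 245.4]
tcp_rot: [-0.554, 0.435, -0.437, 0.559]
force: [-0.6, -0.0, -0.3]
grip_width: 50.7
```

```bash
cat > o.py <<'E'
from h import *
o=sensors.get_obs(); R=Rn.from_quat(o["tcp_rot"]).as_matrix()
print(round(o["time"],2),o["position"].round(2),"F",o["force"].round(2),"M",o["ft_torque"].round(3),"w",round(o["grip_width"],2),"yaw",np.degrees(np.arctan2(R[1,2],R[0,2])).round(2),"tilt",R[2].round(3))
print("F tool",(R.T@o["force"]).round(2))
E
python3 o.py
```

```text
3.7 [ 563.26 -176.72  245.38] F [-0.6  -0.01 -0.27] M [ 0.026  0.035 -0.071] w 50.74 yaw 13.78 tilt [-0.002 -1.     0.006]
F tool [-0.14  0.27 -0.59]
```

>>> servo_tool(
  moves=[
    [[0, 0, 0, 0], [0, 0, 0, 0], [0, 0, 0, 0], [0, 0, 0, 0], [0, 0, 0, 0], [0, 0, 0, 0]],
  ],
  claw=0,
)

```text
time: 4.2
position: [562.9, -176.0, 245.2]
tcp_rot: [-0.554, 0.436, -0.437, 0.559]
force: [0.4, 1.3, 1.4]
grip_width: 26.7
```

```bash
python3 o.py
```

```text
4.2 [ 562.95 -175.98  245.2 ] F [0.4  1.3  1.35] M [ 0.162  0.128 -0.033] w 26.72 yaw 13.81 tilt [-0.003 -1.     0.006]
F tool [-1.17 -1.34  0.71]
```

>>> servo_tool(
  moves=[
    [[0, 0.5, 0, 0.06], [0, 0, 0, 0.06], [0, 0, 0, 0.06], [0, 0, 0, 0.06]],
  ],
)

```text
time: 4.53
position: [562.9, -176.2, 245.3]
tcp_rot: [0.496, -0.501, 0.502, -0.5]
force: [-1.5, 0.3, 2.6]
grip_width: 26.4
```

```bash
python3 o.py
```

```text
4.53 [ 562.93 -176.25  245.27] F [-1.5   0.33  2.6 ] M [0.011 0.126 0.072] w 26.37 yaw -0.38 tilt [-0.004 -1.     0.005]
F tool [-0.33 -2.6  -1.49]
```

>>> servo_tool(
  moves=[
    [[0, 0.5, 0, 0.06], [0, 0, 0, 0.06], [0, 0.3, 0, 0.06], [0, 0, 0, 0.06], [0, 0, 0, 0.06]],
  ],
)

```text
time: 4.95
position: [562.8, -176.6, 245.3]
tcp_rot: [0.411, -0.573, 0.574, -0.415]
force: [-1.2, 1.0, 0.2]
grip_width: 26.5
```

```bash
python3 o.py
```

```text
4.95 [ 562.8  -176.6   245.32] F [-1.21  1.04  0.24] M [-0.007  0.16   0.041] w 26.54 yaw -18.46 tilt [-0.004 -1.     0.004]
F tool [-0.61 -0.24 -1.48]
```

>>> servo_tool(
  moves=[
    [[0, 0.7, 0, 0.04], [0, 0.7, 0, 0.03]],
  ],
)

```text
time: 5.12
position: [562.7, -176.7, 244.4]
tcp_rot: [0.389, -0.588, 0.589, -0.393]
force: [-1.6, 0.5, 4.3]
grip_width: 26.7
```

```bash
python3 o.py
```

```text
5.12 [ 562.74 -176.69  244.42] F [-1.65  0.47  4.27] M [0.186 0.409 0.034] w 26.7 yaw -22.8 tilt [-0.004 -1.     0.004]
F tool [ 0.19 -4.27 -1.68]
```

>>> servo_tool(
  moves=[
    [[0, 0.5, 0, 0.03]],
  ],
)

```text
time: 5.2
position: [562.7, -176.7, 244.3]
tcp_rot: [0.38, -0.594, 0.596, -0.384]
force: [-1.5, 1.5, 5.5]
grip_width: 26.7
```

>>> servo_tool(
  moves=[
    [[0, 0.5, 0, 0.03]],
  ],
)

```text
time: 5.28
position: [560.5, -181.0, 244.1]
tcp_rot: [-0.371, 0.6, -0.594, 0.387]
force: [24.4, 53.7, 3.5]
grip_width: 26.0
```

>>> servo_tool(
  moves=[
    [[0, 0.4, 0, 0.03]],
  ],
)

```text
time: 5.37
position: [558.8, -184.2, 244.2]
tcp_rot: [-0.36, 0.607, -0.592, 0.39]
force: [17.9, 38.4, 1.9]
grip_width: 26.6
```

```bash
python3 o.py
```

```text
5.37 [ 558.82 -184.21  244.22] F [17.9  38.43  1.86] M [ 7.416 -3.563  0.018] w 26.55 yaw -26.0 tilt [-0.047 -0.999  0.005]
F tool [-42.42   0.14  -0.75]
```

```bash
python3 o.py; python3 -c "
from h import *
o=sensors.get_obs();print(o['joints'].round(3),o['joint_vel'].round(3),o['joint_torque'].round(2))
im,C=shot('wrist','pics/w4.png')
a,_=shot('scene','pics/s4.png')
cv2.imwrite('pics/w4c.png',np.hstack([cv2.resize(im[130:384,140:380,::-1],(400,424)),cv2.resize(a[130:257,130:250,::-1],(400,424))]))
"; python3 o.py
```

```text
5.37 [ 558.82 -184.21  244.22] F [17.9  38.43  1.86] M [ 7.416 -3.563  0.018] w 26.55 yaw -26.0 tilt [-0.047 -0.999  0.005]
F tool [-42.42   0.14  -0.75]
[-0.455  0.537 -0.222  0.807  0.047  3.141] [-0.14  -0.021 -0.041 -0.019  0.252  0.002] [-23.07 -63.63  28.03  -0.11 -12.65  -0.09]
5.47 [ 558.81 -184.27  244.25] F [17.01 36.38  2.47] M [ 7.046e+00 -3.391e+00 -4.000e-03] w 26.6 yaw -26.01 tilt [-0.048 -0.999  0.005]
F tool [-40.23  -0.56  -0.66]
```

View pics/w4c.png

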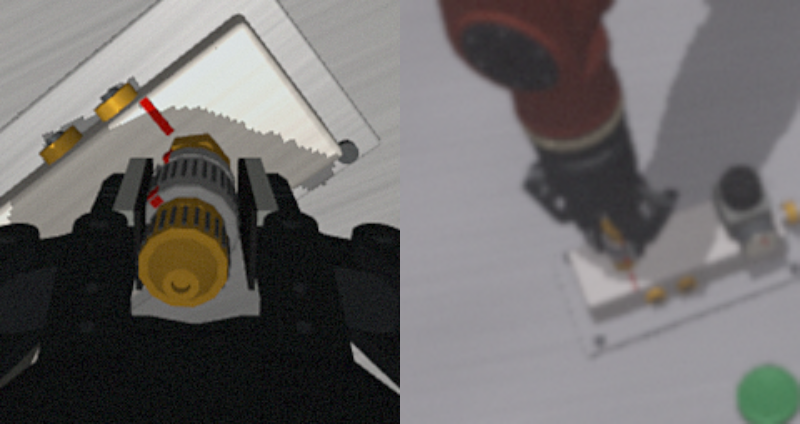

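Joint 6 has run into its range limit (3.14), and that bent the arm sideways. I'll ease it back in small steps, then open, wind the wrist back, re-grip and finish the turn.

>>> servo_tool(
  moves=[
    [[-1, 0, 0, -0.02]],
  ],
)

```text
time: 5.55
position: [559.5, -182.8, 244.5]
tcp_rot: [-0.366, 0.603, -0.589, 0.396]
force: [-13.0, -23.2, 1.3]
grip_width: 26.6
```

```bash
python3 o.py
```

```text
5.55 [ 559.48 -182.8   244.52] F [-13.02 -23.18   1.31] M [-5.952  3.206  0.008] w 26.59 yaw -24.8 tilt [-0.047 -0.999  0.006]
F tool [26.41 -2.57 -2.09]
```

>>> servo_tool(
  moves=[
    [[-2, 0, 0, -0.01]],
  ],
)

```text
time: 5.63
position: [559.8, -182.0, 244.7]
tcp_rot: [-0.371, 0.599, -0.588, 0.398]
force: [-9.2, -15.4, 1.6]
grip_width: 26.5
```

```bash
python3 o.py
```

```text
5.63 [ 559.82 -182.03  244.71] F [ -9.17 -15.36   1.62] M [-4.015  2.238  0.021] w 26.47 yaw -24.19 tilt [-0.041 -0.999  0.007]
F tool [17.68 -2.36 -2.06]
```

>>> servo_tool(
  moves=[
    [[-2, 0, 0, 0], [-2, 0, 0, 0], [-2, 0, 0, 0], [-2, 0, 0, 0]],
  ],
)

```text
time: 5.97
position: [561.0, -179.5, 245.2]
tcp_rot: [-0.375, 0.597, -0.592, 0.391]
force: [-3.2, -5.5, 1.5]
grip_width: 26.4
```

```bash
python3 o.py
```

```text
5.97 [ 560.98 -179.54  245.18] F [-3.24 -5.48  1.46] M [-1.721  1.045  0.023] w 26.39 yaw -24.37 tilt [-0.024 -1.     0.006]
F tool [ 6.29 -1.61 -0.68]
```

>>> servo_tool(
  moves=[
    [[-2, 0, 0, 0], [-2, 0, 0, 0], [-2, 0, 0, 0], [-1.5, 0, 0, 0], [-1, 0, 0, 0]],
  ],
)

```text
time: 6.38
position: [562.2, -177.1, 245.4]
tcp_rot: [0.379, -0.595, 0.595, -0.385]
force: [-2.2, -2.3, 1.2]
grip_width: 26.3
```

```bash
python3 o.py
```

```text
6.38 [ 562.23 -177.07  245.42] F [-2.16 -2.32  1.2 ] M [-0.698  0.555  0.031] w 26.34 yaw -24.63 tilt [-0.007 -1.     0.006]
F tool [ 3.   -1.22 -0.99]
```

>>> servo_tool(
  moves=[
    [[0, 0, 0, 0], [0, 0, 0, 0], [0, 0, 0, 0], [0, 0, 0, 0], [0, 0, 0, -0.06], [0, 0, 0, -0.12], [0, 0, 0, -0.12], [0, 0, 0, -0.12], [0, 0, 0, -0.12], [0, 0, 0, -0.12], [0, 0, 0, -0.1], [0, 0, 0, -0.05], [0, 0, 0, 0]],
  ],
  claw=0.6,
)

```text
time: 7.47
position: [563.7, -175.9, 245.6]
tcp_rot: [-0.588, 0.383, -0.387, 0.598]
force: [-0.1, -0.9, 0.3]
grip_width: 51.6
```

```bash
python3 o.py; python3 -c "
from h import *
o=sensors.get_obs();print(o['joints'].round(3));R=Rn.from_quat(o['tcp_rot']).as_matrix();print(R.T@(np.array([563,-175.7,91])-(o['position']+155*R[:,1])))
im,C=shot('wrist','pics/w5.png'); np.savez('C5.npz',*C)
a=proj(C,[563,-175.7,100]).astype(int);x0,y0=a-[60,70];print(x0,y0)
cv2.imwrite('pics/w5c.png',cv2.resize(im[y0:y0+110,x0:x0+120,::-1],None,fx=5,fy=5,interpolation=cv2.INTER_CUBIC))"
```

```text
7.47 [ 563.68 -175.93  245.63] F [-0.08 -0.93  0.32] M [-0.     0.034 -0.033] w 51.58 yaw 24.0 tilt [-0.002 -1.     0.015]
F tool [ 0.82 -0.33 -0.45]
[-0.43   0.538 -0.215  0.809  0.013  2.293]
[-0.10563305 -0.39970646 -2.8908022 ]
195 204
```

View pics/w5c.png

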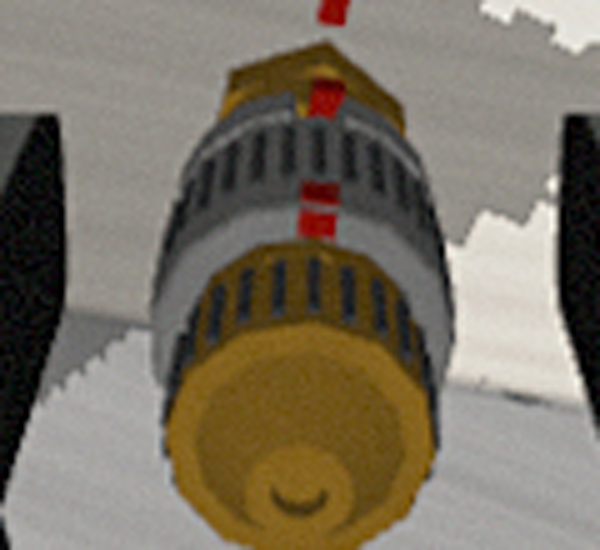

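The dot at (318,215) and the notch (left edge at (297,105)) are now almost over the red pin at (328,98); only a few degrees remain.

Run:
```python
from h import *
d=np.load("C5.npz"); C=[d[k] for k in d.files]
A=np.array([563,-175.7,0])
for n,x,y,z in[("dot top",318,224,98),("dot side",320,193,96),("pin",328,98,69),("notchL",297,105,70),("notchR",343,115,70),("collar",303,437,113),("line",333,12,48)]:
  D=ray(C,195+x/5,204+y/5,z)-A; print(n,D[:2].round(1),np.hypot(*D[:2]).round(1),np.degrees(np.arctan2(D[1],D[0])).round(1))
```

```text
dot top [11.1  3.5] 11.6 17.5
dot side [13.   4.2] 13.7 17.7
pin [12.2  2.7] 12.5 12.6
notchL [10.5  5.6] 11.9 28.1
notchR [11.5  0.7] 11.5 3.2
collar [0.2 0. ] 0.2 1.5
line [15.3  3.2] 15.6 12.0
```

>>> servo_tool(
  moves=[
    [[0, 0.3, -2.5, 0], [0, 0, 0, 0], [0, 0, 0, 0], [0, 0, 0, 0], [0, 0, 0, 0], [0, 0, 0, 0], [0, 0, 0, 0]],
  ],
  claw=0,
)

```text
time: 8.1
position: [561.1, -176.5, 245.5]
tcp_rot: [-0.586, 0.386, -0.39, 0.596]
force: [-0.9, 1.6, 0.2]
grip_width: 26.3
```

>>> servo_tool(
  moves=[
    [[0, 0.5, 0, 0.03], [0, 0.7, 0, 0.03]],
  ],
)

```text
time: 8.27
position: [561.2, -176.6, 244.6]
tcp_rot: [-0.574, 0.404, -0.408, 0.584]
force: [-1.0, 1.1, 3.4]
grip_width: 26.4
```

```bash
python3 o.py
```

```text
8.27 [ 561.16 -176.59  244.57] F [-1.    1.09  3.44] M [0.103 0.301 0.048] w 26.38 yaw 19.92 tilt [-0.004 -1.     0.016]
F tool [-1.38 -3.44 -0.52]
```

>>> servo_tool(
  moves=[
    [[0, 0.8, 0, 0.02]],
  ],
)

```text
time: 8.35
position: [561.1, -176.6, 244.0]
tcp_rot: [-0.569, 0.41, -0.414, 0.58]
force: [-1.7, 2.0, 4.2]
grip_width: 26.4
```

>>> servo_tool(
  moves=[
    [[0, 1, 0, 0]],
  ],
)

```text
time: 8.43
position: [561.1, -176.6, 243.2]
tcp_rot: [-0.569, 0.411, -0.415, 0.58]
force: [-2.3, 1.3, 3.9]
grip_width: 26.6
```

```bash
python3 o.py
```

```text
8.43 [ 561.13 -176.57  243.18] F [-2.35  1.34  3.94] M [ 0.093  0.395 -0.003] w 26.59 yaw 18.62 tilt [-0.004 -1.     0.016]
F tool [-2.04 -3.96 -1.74]
```

The sleeve has dropped over the pin: 2.3 mm down at about 4 N. Pushing it fully back.

>>> servo_tool(
  moves=[
    [[0, 1.2, 0, 0], [0, 1.2, 0, 0], [0, 1.2, 0, 0]],
  ],
)

```text
time: 8.68
position: [561.1, -176.6, 239.8]
tcp_rot: [-0.569, 0.41, -0.414, 0.58]
force: [-3.1, 1.4, 6.0]
grip_width: 26.4
```

>>> servo_tool(
  moves=[
    [[0, 1.2, 0, 0], [0, 1.0, 0, 0]],
  ],
)

```text
time: 8.85
position: [561.1, -176.5, 238.2]
tcp_rot: [-0.57, 0.41, -0.414, 0.58]
force: [-6.6, 3.5, 18.6]
grip_width: 26.2
```

```bash
python3 o.py
```

```text
8.85 [ 561.1  -176.55  238.17] F [-6.59  3.48 18.64] M [0.533 1.273 0.03 ] w 26.21 yaw 18.77 tilt [-0.004 -1.     0.016]
F tool [ -5.48 -18.7   -4.83]
```

>>> servo_tool(
  moves=[
    [[0, 0, 0, 0], [0, 0, 0, 0]],
  ],
)

```text
time: 9.02
position: [561.0, -176.5, 238.7]
tcp_rot: [-0.57, 0.409, -0.414, 0.58]
force: [-1.7, 1.5, 3.9]
grip_width: 26.9
```

>>> servo_tool(
  moves=[
    [[0, 0, 0, 0], [0, 0, 0, 0], [0, 0, 0, 0], [0, 0, 0, 0], [0, -10, 0, 0], [0, -10, 0, 0], [0, -8, 0, 0], [0, -4, 0, 0], [0, 0, 0, 0]],
  ],
  claw=0.6,
)

```text
time: 9.77
position: [561.0, -177.3, 273.5]
tcp_rot: [-0.57, 0.408, -0.414, 0.581]
force: [-0.3, 0.3, 0.1]
grip_width: 51.2
```

```bash
python3 o.py; python3 -c "
from h import *
o=sensors.get_obs();R=Rn.from_quat(o['tcp_rot']).as_matrix();print(R.T@(np.array([563,-175.7,117])-(o['position']+155*R[:,1])))
im,C=shot('wrist','pics/w6.png')
a=proj(C,[563,-175.7,105]).astype(int);x0,y0=a-[60,70];print(x0,y0,proj(C,[563,-175.7,118.5]),proj(C,[563,-175.7,113]))
cv2.imwrite('pics/w6c.png',cv2.resize(im[y0:y0+120,x0:x0+120,::-1],None,fx=5,fy=5,interpolation=cv2.INTER_CUBIC))"
```

```text
9.77 [ 561.02 -177.26  273.51] F [-0.34  0.27  0.06] M [ 0.028  0.079 -0.018] w 51.23 yaw 18.92 tilt [-0.003 -1.     0.017]
F tool [-0.36 -0.07 -0.23]
[-0.44027161  1.52921362 -0.20294892]
195 176 [255.24686426 259.11635333] [255.3412426  253.78349239]
```

View pics/w6c.png

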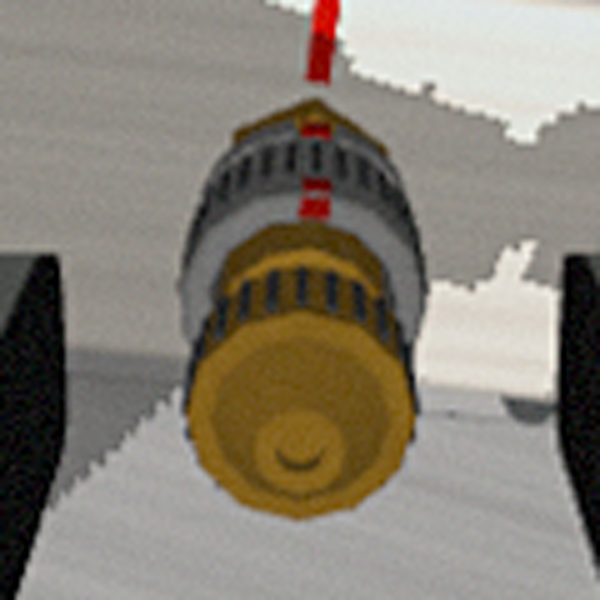

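The nozzle has sprung up: its disc centre at (300,415) matches a collar top of 118.5 mm. The sleeve stays back on its nose. Gripping the collar.

>>> servo_tool(
  moves=[
    [[0, 0, 0, 0], [0, 0, 0, 0], [0, 0, 0, 0], [0, 0, 0, 0], [0, 0, 0, 0], [0, 0, 0, 0], [0, 0, 0, 0]],
  ],
  claw=0,
)

```text
time: 10.4
position: [560.9, -177.1, 272.9]
tcp_rot: [-0.57, 0.408, -0.414, 0.581]
force: [-0.3, 0.3, 2.4]
grip_width: 19.7
```

>>> servo_tool(
  moves=[
    [[0, -4, 0, 0], [0, -4, 0, 0]],
  ],
)

```text
time: 10.57
position: [560.5, -177.2, 279.9]
tcp_rot: [-0.57, 0.409, -0.413, 0.581]
force: [-0.6, -0.1, -1.0]
grip_width: 19.6
```

```bash
python3 o.py
```

```text
10.57 [ 560.5  -177.15  279.93] F [-0.56 -0.12 -0.95] M [0.011 0.015 0.037] w 19.58 yaw 18.92 tilt [-0.004 -1.     0.015]
F tool [-0.06  0.95 -0.59]
```

>>> servo_tool(
  moves=[
    [[0, -6, 0, 0], [0, -6, 0, 0], [0, -8, 0, 0], [0, -12, 0, 0], [0, -15, 0, 0], [0, -10, 0, 0], [0, 0, 0, 0]],
  ],
)

```text
time: 11.15
position: [559.2, -177.5, 343.6]
tcp_rot: [-0.57, 0.409, -0.413, 0.581]
force: [0.5, -0.1, -0.4]
grip_width: 19.6
```

```bash
python3 o.py; python3 -c "
from h import *
o=sensors.get_obs();R=Rn.from_quat(o['tcp_rot']).as_matrix();print(o['joints'].round(2),R.T@(np.array([560.5,185,180])-(o['position']+155*R[:,1])))"
```

```text
11.15 [ 559.24 -177.46  343.57] F [ 0.45 -0.1  -0.35] M [-0.006 -0.022 -0.087] w 19.57 yaw 18.92 tilt [-0.004 -1.     0.015]
F tool [0.25 0.36 0.39]
[-0.44  0.44 -0.09  1.03  0.01  2.38] [-341.77606912   11.74642152  116.25458421]
```

>>> servo_tool(
  moves=[
    [[-15, 0, 5, 0], [-32, 1, 11, 0], [-32, 1, 11, 0], [-32, 1, 11, 0], [-32, 1, 11, 0], [-32, 1, 11, 0], [-32, 1, 11, 0], [-32, 1, 11, 0], [-32, 1, 11, 0], [-32, 1, 11, 0], [-32, 0, 11, 0], [-15, 0, 5, 0], [0, 0, 0, 0]],
  ],
)

```text
time: 12.23
position: [553.8, 215.3, 334.9]
tcp_rot: [-0.57, 0.411, -0.413, 0.579]
force: [-0.6, -0.5, -0.5]
grip_width: 19.4
```

>>> servo_tool(
  moves=[
    [[0, 0, 0, -0.06], [0, 0, 0, -0.12], [0, 0, 0, -0.12], [0, 0, 0, -0.12], [0, 0, 0, -0.12], [0, 0, 0, -0.12], [0, 0, 0, -0.12], [0, 0, 0, -0.12], [0, 0, 0, -0.12], [0, 0, 0, -0.12], [0, 0, 0, -0.12], [0, 0, 0, -0.12], [0, 0, 0, -0.12], [0, 0, 0, -0.06], [0, 0, 0, 0]],
  ],
)

```text
time: 13.48
position: [545.3, 213.1, 329.3]
tcp_rot: [-0.692, -0.135, 0.137, 0.696]
force: [-0.7, -0.9, -0.2]
grip_width: 19.5
```

```bash
python3 o.py; python3 -c "
from h import *
im,C=shot('wrist','pics/w7.png'); np.savez('C7.npz',*C)
cv2.imwrite('pics/w7b.png',cv2.resize(im[:,:,::-1],(768,576),interpolation=cv2.INTER_CUBIC))
o=sensors.get_obs();R=Rn.from_quat(o['tcp_rot']).as_matrix();print(o['joints'].round(2),R.T@(np.array([562,185,180])-(o['position']+155*R[:,1])))"
```

```text
13.48 [545.33 213.13 329.29] F [-0.66 -0.86 -0.18] M [0.011 0.033 0.01 ] w 19.54 yaw 112.12 tilt [-0.001 -1.     0.006]
F tool [-0.94  0.18 -0.55]
[ 0.25  0.46 -0.11  1.01  0.01  1.43] [  5.22016514  -5.91670329 -33.17468681]
```

View pics/w7b.png

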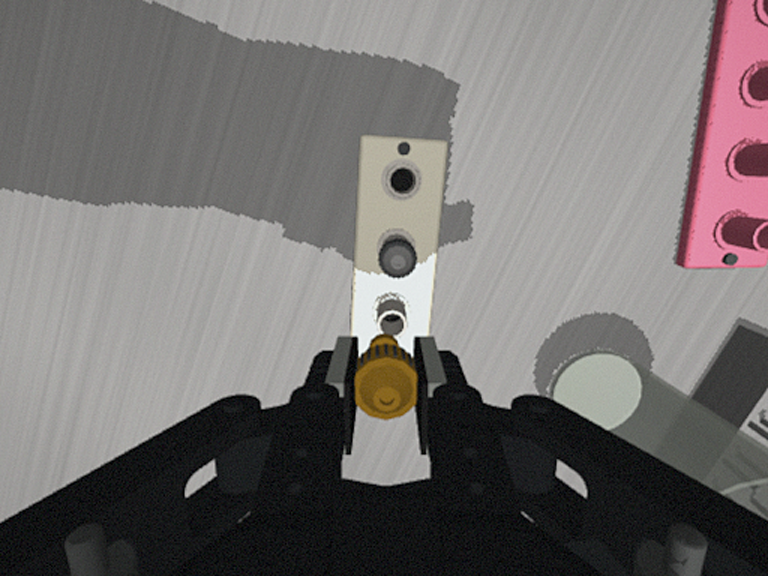

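Wrist view: the held nozzle is at (386,388). Free tube a has its mouth at (392,321), the dark spare is at (398,257), and free tube b has its mouth at (402,180), in clear view. I'll use b.

Run:
```python
from h import *
d=np.load("C7.npz"); C=[d[k] for k in d.files]
q=lambda x,y,z:ray(C,(x+.5)/1.5-.5,(y+.5)/1.5-.5,z)
b=q(402,180,40);a=q(392,321,40);print("b",b,"a",a,"spare2",q(398,262,52)); v=b-a; print(np.hypot(*v[:2]),"rack yaw",np.degrees(np.arctan2(-v[0],v[1])))
print("collar top",[q(386,384,z).round(1) for z in(177,180,183)])
im=cv2.imread("pics/w7.png");g=cv2.cvtColor(im[105:136,252:284],cv2.COLOR_BGR2GRAY);ys,xs=np.where(g<50);print("dark",xs.mean()+252,ys.mean()+105)
b=ray(C,xs.mean()+252,ys.mean()+105,40);print(b)
o=sensors.get_obs();R=Rn.from_quat(o['tcp_rot']).as_matrix();g=o['position']+155*R[:,1];print("grasp",g,R.T@(b-g))
```

```text
b [532.34566713 272.46638159  40.        ] a [559.61960739 190.80726401  40.        ] spare2 [547.39205829 229.29173287  52.        ]
86.09343355654295 rack yaw 18.46919000449362
collar top [array([545.4, 215.6, 177. ]), array([544.8, 217.1, 180. ]), array([544.2, 218.5, 183. ])]
dark 267.7225433526012 119.6878612716763
[532.2099455 272.5432047  40.       ]
grasp [544.75357069 213.85584987 174.28003923] [ 10.47630676 134.59796664  58.36361417]
```

>>> servo_tool(
  moves=[
    [[2, 0, 10, 0], [3, 0, 16, 0], [3, 0, 16, 0], [2.5, 0, 12, 0], [0, 0, 4, 0], [0, 0, 0, 0.06], [0, 12, 0, 0], [0, 16, 0, 0], [0, 16, 0, 0], [0, 16, 0, 0], [0, 10, 0, 0], [0, 5, 0, 0], [0, 0, 0, 0]],
  ],
)

```text
time: 14.62
position: [530.2, 276.7, 251.9]
tcp_rot: [-0.697, -0.103, 0.105, 0.701]
force: [-0.4, -0.7, -1.2]
grip_width: 19.2
```

```bash
python3 o.py; python3 -c "
from h import *
im,C=shot('wrist','pics/w8.png'); np.savez('C8.npz',*C)
o=sensors.get_obs();R=Rn.from_quat(o['tcp_rot']).as_matrix()
print(R.T@(np.array([532.2,272.5,40])-(o['position']+155*R[:,1])))
n=o['position']+190.4*R[:,1];print('nose',n,proj(C,n),proj(C,[532.2,272.5,40]))
a=proj(C,[532.2,272.5,60]).astype(int);x0,y0=a-[60,60];y0=min(y0,264);print(x0,y0)
cv2.imwrite('pics/w8c.png',cv2.resize(im[y0:y0+120,x0:x0+120,::-1],None,fx=5,fy=5,interpolation=cv2.INTER_CUBIC))"
```

```text
14.62 [530.23 276.69 251.85] F [-0.42 -0.69 -1.22] M [0.052 0.014 0.058] w 19.18 yaw 106.86 tilt [-0.002 -1.     0.006]
F tool [-0.6   1.21 -0.54]
[ 0.76900394 57.33954344 -5.87661607]
nose [529.82268971 277.78147427  61.97553128] [255.29359182 227.34011722] [256.62630951 222.80059309]
196 175
```

View pics/w8c.png

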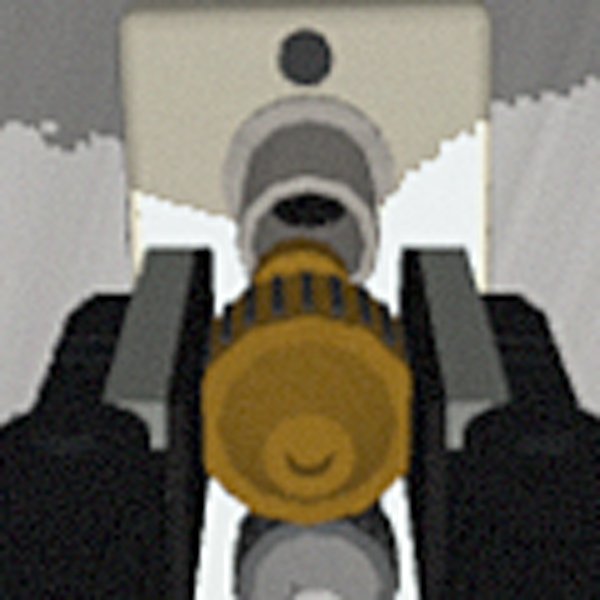

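Tube b's rim is centred at crop (308,238), where predicted. The nozzle is aligned sideways (307) but about 6 mm off along the rack. Correcting that.

Run:
```python
from h import *
d=np.load("C8.npz"); C=[d[k] for k in d.files]
b=ray(C,196+308/5-.4,175+238/5-.4,40); c=ray(C,196+307/5-.4,175+419/5-.4,97.4)
o=sensors.get_obs();R=Rn.from_quat(o['tcp_rot']).as_matrix();n=o['position']+190.4*R[:,1]
print("b",b,"collar",c,"axis@collar",o['position']+154.4*R[:,1]); print("b - c tool",R.T@(b-c),"b-nose",R.T@(b-n))
```

```text
b [532.44162811 273.01800776  40.        ] collar [531.1410231  276.92600326  97.4       ] axis@collar [529.92714535 277.58602705  97.97484919]
b - c tool [ 0.17969986 57.37392181 -4.46372112] b-nose [ 1.15053866 21.94165466 -5.45100711]
```

>>> servo_tool(
  moves=[
    [[0.5, 0, -4.8, 0], [0, 6, 0, 0], [0, 6, 0, 0], [0, 4, 0, 0], [0, 0, 0, 0]],
  ],
)

```text
time: 15.08
position: [533.9, 272.1, 237.9]
tcp_rot: [-0.697, -0.104, 0.102, 0.702]
force: [0.1, -0.2, -0.6]
grip_width: 19.1
```

```bash
python3 o.py; python3 -c "
from h import *
o=sensors.get_obs();R=Rn.from_quat(o['tcp_rot']).as_matrix();print(R.T@(np.array([532.2,272.9,40])-o['position']-190.4*R[:,1]))"
```

```text
15.08 [533.85 272.12 237.91] F [ 0.07 -0.18 -0.63] M [ 0.005  0.023 -0.042] w 19.13 yaw 106.8 tilt [ 0.004 -1.     0.006]
F tool [ 0.02  0.63 -0.2 ]
[-2.11274426e+00  7.50365382e+00  3.08849111e-03]
```

>>> servo_tool(
  moves=[
    [[-2, 0, 0, 0], [0, 3, 0, 0], [0, 2.5, 0, 0], [0, 0, 0, 0]],
  ],
)

```text
time: 15.42
position: [531.8, 271.6, 232.0]
tcp_rot: [-0.697, -0.104, 0.102, 0.702]
force: [-1.6, 0.6, -0.3]
grip_width: 19.4
```

```bash
python3 o.py; python3 -c "
from h import *
o=sensors.get_obs();R=Rn.from_quat(o['tcp_rot']).as_matrix();print(R.T@(np.array([532.2,272.9,40])-o['position']-190.4*R[:,1]))"
```

```text
15.42 [531.76 271.57 232.01] F [-1.57  0.55 -0.25] M [ 0.021 -0.053 -0.018] w 19.36 yaw 106.8 tilt [ 0.004 -1.     0.006]
F tool [-1.34  0.26  0.98]
[ 0.02589105  1.61960455 -0.04998271]
```

>>> servo_tool(
  moves=[
    [[0, 2, 0, 0], [0, 2, 0, 0], [0, 1, 0, 0]],
  ],
)

```text
time: 15.67
position: [531.9, 271.7, 226.8]
tcp_rot: [-0.697, -0.105, 0.102, 0.702]
force: [0.9, 0.5, -1.0]
grip_width: 19.3
```

```bash
python3 o.py
```

```text
15.67 [531.85 271.74 226.78] F [ 0.87  0.55 -1.03] M [ 0.021  0.014 -0.003] w 19.26 yaw 106.8 tilt [ 0.005 -1.     0.006]
F tool [0.98 1.04 0.27]
```

Past the rim with no force (nose about 3.6 mm inside). Going on down.

>>> servo_tool(
  moves=[
    [[0, 3, 0, 0], [0, 3, 0, 0], [0, 3, 0, 0]],
  ],
)

```text
time: 15.92
position: [532.1, 271.9, 217.4]
tcp_rot: [-0.697, -0.105, 0.102, 0.702]
force: [0.2, -0.2, -1.1]
grip_width: 19.0
```

>>> servo_tool(
  moves=[
    [[0, 3, 0, 0], [0, 2.5, 0, 0]],
  ],
)

```text
time: 16.08
position: [531.8, 271.9, 211.0]
tcp_rot: [-0.697, -0.105, 0.102, 0.702]
force: [-1.5, -0.5, -0.8]
grip_width: 19.6
```

```bash
python3 o.py
```

```text
16.08 [531.82 271.91 210.99] F [-1.52 -0.5  -0.81] M [-0.044  0.13  -0.026] w 19.62 yaw 106.81 tilt [ 0.004 -1.     0.006]
F tool [-1.6   0.8  -0.04]
```

>>> servo_tool(
  moves=[
    [[0, 1.5, 0, 0], [0, 1, 0, 0], [0, 0.8, 0, 0]],
  ],
)

```text
time: 16.33
position: [531.7, 271.8, 207.0]
tcp_rot: [-0.697, -0.104, 0.102, 0.702]
force: [-5.5, -2.8, 14.5]
grip_width: 19.5
```

>>> servo_tool(
  moves=[
    [[0, 0.8, 0, 0]],
  ],
)

```text
time: 16.42
position: [531.7, 271.8, 206.9]
tcp_rot: [-0.697, -0.104, 0.102, 0.702]
force: [-5.6, -2.4, 16.2]
grip_width: 19.3
```

>>> servo_tool(
  moves=[
    [[0, 0.8, 0, 0]],
  ],
)

```text
time: 16.5
position: [531.6, 271.8, 207.0]
tcp_rot: [-0.697, -0.105, 0.102, 0.702]
force: [-4.2, -1.7, 9.9]
grip_width: 19.2
```

```bash
python3 o.py
```

```text
16.5 [531.58 271.84 207.01] F [-4.18 -1.71  9.85] M [-0.311  0.89   0.013] w 19.24 yaw 106.81 tilt [ 0.004 -1.     0.006]
F tool [-4.45 -9.87 -0.36]
```

It stopped at 207 mm, against 206.4 expected, so the collar is on the rim. Releasing and rising.

>>> servo_tool(
  moves=[
    [[0, 0, 0, 0], [0, 0, 0, 0], [0, 0, 0, 0], [0, 0, 0, 0], [0, 0, 0, 0], [0, -10, 0, 0], [0, -20, 0, 0], [0, -25, 0, 0], [0, -25, 0, 0], [0, -10, 0, 0], [0, 0, 0, 0], [0, 0, 0, 0]],
  ],
  claw=0.6,
)

```text
time: 17.5
position: [531.2, 271.1, 303.9]
tcp_rot: [-0.697, -0.105, 0.102, 0.702]
force: [1.2, -0.6, -0.4]
grip_width: 51.3
```

```bash
python3 o.py
python3 - <<'E'
from h import *
im,C=shot("wrist","pics/w9.png")
hsv=cv2.cvtColor(im,cv2.COLOR_RGB2HSV)
m=cv2.inRange(hsv,(12,120,50),(28,255,255)); n,l,s,ce=cv2.connectedComponentsWithStats(m)
for i in range(1,n):
  if s[i][4]>60: print(s[i],ce[i])
b=np.array([532.2,272.7,0])
# predicted collar-disc extents when fully home (top z=52, bottom 40, r=11)
for z,r in((52,11),(40,11),(58,4)):
  P=np.array([proj(C,b+[r*np.cos(t),r*np.sin(t),z]) for t in np.linspace(0,6.28,40)]); print(z,P.min(0).round(1),P.max(0).round(1))
t,T=shot("top","pics/t9.png"); h=cv2.cvtColor(t,cv2.COLOR_RGB2HSV); m=cv2.inRange(h,(15,130,60),(30,255,255))
n,l,s,ce=cv2.connectedComponentsWithStats(m); print([(s[i].tolist(),ce[i].round(1)) for i in range(1,n) if s[i][4]>5], proj(T,b+[0,0,52]), proj(T,[563,-175.7,98]))
E
```

```text
17.5 [531.23 271.07 303.9 ] F [ 1.18 -0.6  -0.35] M [-0.1    0.006  0.005] w 51.28 yaw 106.81 tilt [ 0.005 -1.     0.006]
F tool [ 0.96  0.35 -0.91]
[244 183  27  29 575] [256.72347826 197.68695652]
52 [241.7 183.9] [269.5 210.5]
40 [242.4 180.4] [268.8 205.9]
58 [250.4 194.6] [260.8 204.5]
[([412, 92, 9, 6, 45], array([416. ,  94.3])), ([272, 180, 3, 3, 9], array([273., 181.])), ([157, 189, 7, 5, 30], array([160.1, 191. ])), ([258, 192, 3, 5, 10], array([259.1, 194. ])), ([398, 252, 13, 28, 232], array([403.8, 265.7]))] [159.8294384  191.70312456] [314.19726459 180.82414545]
```

```bash
python3 -c "
from plant import workorder; print(workorder.hand_in())"
```

```text
the job is handed in; nothing more can be done
None
```

The brass nozzle is out of the coupling and stands in free tube b of the white rack (y = 66 mm). I handed the job in at about 17.6 s, and no verdict was reported.

**What I did:** I turned the locked sleeve about 43° clockwise under 3–6 N. It dropped over the pin, I pushed it 7 mm back, and the picture showed the nozzle sprung up. I let go, drew the nozzle straight out and lowered it into the tube. It stopped 0.6 mm above the expected home height, with about 16 N of upward force and no resistance before that.

**Last checks:**
- **Nozzle in the tube:** After release, the brass showed in the wrist and top pictures within 1–2 pixels of where a fully home nozzle should be.
- **Arm:** It was clear, 97 mm above the release height, with the force reading near zero.

**What went wrong or was not checked:**
- **Joint 6 limit:** During the sleeve turn, joint 6 reached its end of range. The arm bent sideways and the wrist force read about 59 N for a moment, under the 120 N limit. I could not see how much of that reached the nozzle, whose limit is 40 N. I eased back, re-gripped and finished the turn.
- **Sleeve snapping forward:** I did not confirm this in a picture after drawing the nozzle out. I am relying on the spring.
- **Spares and bystanders:** I did not re-measure them. I felt no contact with them.

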